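# Slate order board onto its sloping rest

### The arm

A 7-joint arm with a two-finger parallel gripper is mounted at the origin on the work surface. World frame = base frame: x ahead of the robot, y to its left, z up, the work surface at z = 0. Lengths are in m, angles in rad, forces in N, time in s.
With the tool pointing down it reaches from about 0.425 to 0.925 m from the base axis. Payload 6.8 kg.
Tool frame: the origin (TCP) lies midway between the tips of the shut fingers; the grasp point (between the pads) lies 19 mm behind it; z points along the fingers, y is the direction in which the jaws open and shut (so a half turn about z gives the same grasp; the last joint's range is limited). The gripper opens to 85 mm and grips with 20 to 120 N. Pads are 22 mm wide; open, the fingers measure 114 mm over their backs; the gripper's body (76 mm by 85 mm) begins 54 mm behind the grasp point. The pads swing forward as they close: fully open they stand 13 mm farther back than shut.
Start: joints at [1.202, 0.477, 0.022, 1.555, -0.011, 1.109, -0.083], TCP at [0.174, -0.652, 0.231] pointing down, gripper open.
Joint ranges: [-2.96, 2.96], [-0.34, 2.1], [-1.41, 1.46], [0.24, 2.44], [-1.37, 4.51], [0.17, 1.92], [-2.96, 2.96]. Speed limits (rad/s): [2.39, 2.39, 3.14, 3.14, 3.14, 3.14, 3.14].

### API

Orientations are given as a unit quaternion [w, x, y, z].
In Python, from station import * gives the robot as it stands. The module is installed in compiled form; this text tells all that it offers.
- The arm moves only by the tool jog_arm, never from a script. Its arguments are lists of equal length, an entry for each row: "dp": the shift along the tool's x, y, z in units of 25 mm (1.0 is 25 mm), a list of three; "angular": the turn, a rotation vector about the tool's x, y, z in units of 5 degrees (1.0 is 5 degrees), a list of three; "claw": the finger opening in mm, from 0 to 85.4. A call has exactly 5 rows; each row is the pose to reach, as a shift and turn from the pose commanded when the call began, along the tool's axes at that moment; what a row does not reach only later rows make up. A row lasts 1/10 s, in which the tool goes at most 50 mm and 8.59 degrees, less where a joint would pass 70% of its speed; a pose out of reach is approached as far as the arm can. A call with a gripper value outside its range is refused whole. The fingers move at their own pace and stop on an object; "grip_force" is the grip in N (left out, the last holds). Time passes only in rows, so rows that repeat a pose let the fingers close, or fill a call up. It gives the time, the measured TCP pose, the force and the opening at its end, in the units of the state.
- get_obs(): the state, without advancing time (a new reading comes with each control period).
- read_camera(name): name is "side" or "top"; returns a dict with "pixels" (384x512x3 uint8, blue, green, red), "camera_matrix" (3x3 intrinsics, pixels), "rvec" (rotation vector, rad) and "tvec" (3), from world to camera coordinates, as OpenCV has them. Camera axes: x right, y down, z forward; pixel columns grow to the right and rows downward; lengths in m; the calibration is good to about 2 mm. A picture is of the moment at which its call begins. There is no depth.
- hand_in(): hands the job in, once; it reports no verdict.
The state is a dict: "t": time; "q": joint angles; "joint_vel": joint speeds; "joint_torque": joint torques, N m; "eef_pos": TCP position; "tool_rot": TCP orientation; "contact_force": force on the tool from outside, world axes, zero at the start; "torque": the same for the moment, N m; "gripper_width": opening from 0.0 (shut) to 1.0 (fully open).
Only numpy, scipy, OpenCV 4.12 (cv2) and the standard library are available. Lean on these libraries where they do the work, as an engineer would, in place of code of your own. Each camera call takes 0.05 s, during which the arm holds its last target.

### The job

The thin slate order board lies flat on the white cutting block. Slide it along until a good third of its near end hangs out over the block's front edge (the one facing the robot) and let it lie still there, then pinch it by the two sides of that overhanging end, lift it off and lay it lengthwise along the steel stand's sloping rest, centred and straight, its lower end against the lip. Keep hold of it until it lies on the slope rather than dropping it, never let it fall to the table, and leave the other things where they are.

Things in the scene. Friction and masses are not known exactly. Their poses are not given: they have to be found in the camera images.
- block: Thick white plastic cutting block, fixed, 200 (x) x 210 (y) x 60 mm high; origin at the centre of its underside. Its -x face is the front edge, facing the robot; top 60 mm above the table; it may stand on either side of the robot's centre line and is turned by up to 0.2 rad.
- board: Dark slate board, loose, 160 (x) x 60 (y) x 4 mm, about 0.11 kg; starts flat on the block, length within 0.15 rad of square to the block's front edge. Origin: centre of its underside; -x is its near end, z its upper face. A shut gripper pressed on its top with 5 to 20 N drags it by friction; it stays where it is left. Hanging out by more than 80 mm it tips off.
- board_mid (a point): Centre of the slate board, half-way through its thickness.
- board_end (a point): Middle of the board's near short end (the -x end), 80 mm from its centre.
- rest: Steel strip on a fixed stand, 150 x 36 x 6 mm (narrower than the board: fingers pass on both sides), rising 30 degrees away from the robot, from a lip 36 mm wide, 12 mm proud. Origin: foot of the strip's upper face, mid-width, at the lip, 70 mm above the table; x up the slope, z out of it. A board that is home has its centre at x 80, z 2 mm. Set free higher up, it slides down to the lip.
- cutter: Bystander: thin steel pastry ring, 64 mm across, 35 mm high, standing on the block beside the board; origin at the centre of its underside.
- jar: Bystander: glass jar, 80 mm across, 110 mm high; origin at the centre of its underside.
- roll: Bystander: bread roll, 80 mm across, 48 mm high, between block and stand; origin at the centre of its underside.
- cup: Bystander: white mug, 76 mm across, 70 mm high; origin at the centre of its underside.
- brush: Bystander: pastry brush 200 mm long, lying off to the right; origin under its middle.
Things that resemble listed ones, but are neither listed nor needed, are in the scene too. What is shaped like the board but green or pink is not meant.

How it is judged:
On the way, in this order (a step that is already met when the one before it is completed fails the run):
1. the board lies flat and still on the block with its near end 35 mm or more out over the front edge (x of board_end in the frame of block below -0.135 m and angle between board's own z axis and vertical below 0.06 rad and z of board_mid in the frame of block between 0.058 and 0.067 m and linear speed of board below 0.02 m/s), for 0.2 s.
2. the board is lifted clear in the fingers (height (world z) of board_mid above 0.1 m and contact force between the fingers and board above 1 N and contact force between board and block below 0.05 N), for 0.1 s.
3. still in the fingers, the board lies on the sloping rest or within about 10 mm of it, along the slope (angle between the z axis of board and the z axis of rest, either way round below 0.2 rad and angle between the x axis of board and the x axis of rest, either way round below 0.25 rad and x of board_mid in the frame of rest between 0.06 and 0.12 m and y of board_mid in the frame of rest between -0.02 and 0.02 m and z of board_mid in the frame of rest between -0.003 and 0.012 m and contact force between the fingers and board above 0.5 N), for 0.15 s.
At the end, for the whole second after the job is handed in: The board lies still and released on the sloping rest: flat on it (within 4 degrees), lengthwise along the slope (within 8 degrees), its middle within 14 mm of the strip's middle line, its lower end within 10 mm of the lip (angle between the z axis of board and the z axis of rest, either way round below 0.07 rad and angle between the x axis of board and the x axis of rest, either way round below 0.14 rad and x of board_mid in the frame of rest between 0.075 and 0.09 m and y of board_mid in the frame of rest between -0.014 and 0.014 m and z of board_mid in the frame of rest between -0.001 and 0.006 m and linear speed of board below 0.01 m/s and angular speed of board below 0.05 rad/s and contact force between board and rest above 0.2 N and contact force between the fingers and board below 0.01 N); the robot touches nothing.
It fails at once if the board falls to the table (height (world z) of board_mid below 0.045 m).
It fails at once if another thing is shifted by more than 30 mm (distance of any of cutter, jar, roll, cup, brush from where it was at the start of the episode above 0.03 m).
It also fails if it takes over 54 s, if anything falls off the work surface, if the arm or the gripper's body presses on something with over 40 N, if the wrist force passes 120 N, or if a joint passes its speed limit or range.

## Working session

There is one attempt and no reset: what is moved stays moved. The work goes in short steps, Python scripts to look and compute and a tool call to move; the robot and the scene stay as the last step left them, time stands still between calls to the robot, and variables do not carry over. Pictures are saved under pics/ and viewed, and the job is handed in when it is done.

Besides the shell and the picture viewer there is one more tool, called after ">>>" as name(argument=value, ...), one argument or row to a line, values as JSON. jog_arm: Moves the arm, as the interface text tells. Its arguments: {"type":"object","properties":{"dp":{"type":"array","items":{"type":"array","items":{"type":"number"}}},"angular":{"type":"array","items":{"type":"array","items":{"type":"number"}}},"claw":{"type":"array","items":{"type":"number"}},"grip_force":{"type":"number"}},"required":["dp","angular","claw"]}

```bash
mkdir -p pics; ls
cat > h.py <<'E'
import numpy as np, cv2
from station import *
from scipy.spatial.transform import Rotation as R
def cam(n):
    d=read_camera(n); K=np.array(d["camera_matrix"]); Rm=cv2.Rodrigues(np.array(d["rvec"],float))[0]; t=np.array(d["tvec"],float).ravel()
    return np.array(d["pixels"]),K,Rm,t
def onplane(K,Rm,t,uv,z):
    uv=np.atleast_2d(uv).astype(float); d=np.c_[uv,np.ones(len(uv))]@np.linalg.inv(K).T@Rm
    c=-Rm.T@t; s=(z-c[2])/d[:,2]; return c+d*s[:,None]
def proj(K,Rm,t,P): 
    p=np.atleast_2d(P)@Rm.T+t; p=p@K.T; return p[:,:2]/p[:,2:]
def st():
    o=get_obs(); print({k:np.round(o[k],4).tolist() for k in ("t","q","eef_pos","tool_rot","contact_force","gripper_width")}); return o
E
python3 - <<'E'
from h import *
st()
for n in("top","side"):
    im,K,Rm,t=cam(n); print(n,K.round(1).tolist(),(-Rm.T@t).round(3),Rm.round(2).tolist()); cv2.imwrite(f"pics/{n}0.png",im); np.savez(f"{n}0.npz",im=im,K=K,Rm=Rm,t=t)
E
```

```text
pics
{'t': 0.0, 'q': [1.2019, 0.4778, 0.0224, 1.5565, -0.0115, 1.1093, -0.0831], 'eef_pos': [0.1739, -0.6516, 0.2303], 'tool_rot': [-0.0009, 0.9915, 0.13, -0.0002], 'contact_force': [0.5027, -0.1313, 0.0129], 'gripper_width': 0.9942}
top [[385.3, 0.0, 257.2], [0.0, 385.3, 192.4], [0.0, 0.0, 1.0]] [0.467 0.005 1.333] [[0.01, -1.0, 0.0], [-1.0, -0.01, -0.1], [0.1, -0.0, -1.0]]
side [[368.9, 0.0, 252.9], [0.0, 368.9, 185.9], [0.0, 0.0, 1.0]] [ 0.484 -0.842  0.87 ] [[0.99, -0.13, -0.01], [-0.09, -0.67, -0.74], [0.09, 0.73, -0.67]]
```

View pics/top0.png

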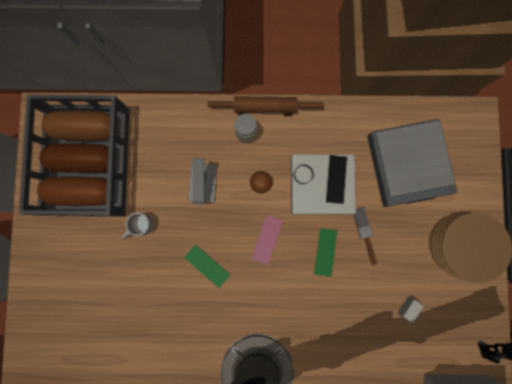

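View pics/side0.png

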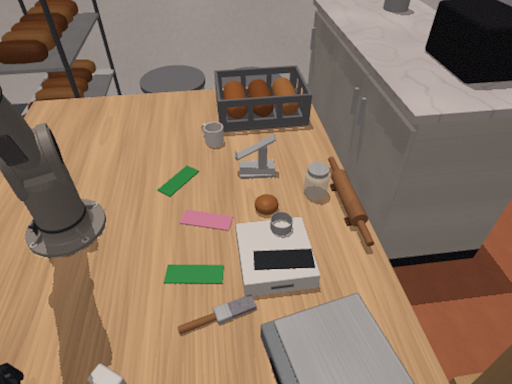

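Top view: block near (323,184), dark board on it at (337,180), ring cutter at (303,174), roll at (261,181), stand at (203,182), jar (246,127), mug (139,224). Robot base is at the bottom, x goes up the picture. Zooming in to measure.

Run:
```python
import numpy as np,cv2
from h import onplane,proj
def rect(pts): r=cv2.minAreaRect(pts.astype(np.float32)*1000); return np.round(r[0],1),np.round(r[1],1),round(r[2],2)
for n,(x0,x1,y0,y1) in dict(top=(280,370,140,225),side=(230,325,205,300)).items():
    d=np.load(n+"0.npz"); im,K,Rm,t=[d[k] for k in("im","K","Rm","t")]
    hsv=cv2.cvtColor(im,cv2.COLOR_BGR2HSV); roi=np.zeros(im.shape[:2],np.uint8); roi[y0:y1,x0:x1]=1
    m=((hsv[...,2]<60)&(roi>0)).astype(np.uint8)
    c=max(cv2.findContours(m,0,1)[0],key=cv2.contourArea)[:,0]
    print(n,"board",cv2.contourArea(c),cv2.minAreaRect(c),rect(onplane(K,Rm,t,c,.064)[:,:2]))
    w=((hsv[...,2]>140)&(hsv[...,1]<50)&(roi>0)).astype(np.uint8)
    c=max(cv2.findContours(w,0,1)[0],key=cv2.contourArea)[:,0]; h=cv2.convexHull(c)[:,0]
    print("block",rect(onplane(K,Rm,t,h,.06)[:,:2]))
    cr=cv2.resize(im[y0:y1,x0:x1],None,fx=6,fy=6,interpolation=cv2.INTER_CUBIC); cv2.imwrite(f"pics/{n}_blk.png",cr)
d=np.load("top0.npz");a=cv2.resize(d["im"][145:215,175:235],None,fx=6,fy=6,interpolation=cv2.INTER_CUBIC)
d=np.load("side0.npz");b=cv2.resize(d["im"][125:190,225:285],None,fx=6,fy=6,interpolation=cv2.INTER_CUBIC)
h=max(len(a),len(b)); p=lambda i:cv2.copyMakeBorder(i,0,h-len(i),0,0,cv2.BORDER_CONSTANT)
cv2.imwrite("pics/stand0.png",np.hstack([p(a),p(b)]))
```

```text
top board 690.0 ((336.1499938964844, 179.05001831054688), (16.413053512573242, 45.94120788574219), 4.398705005645752) (array([ 637.2, -257.2]), array([ 54.6, 153.9]), 85.17)
block (array([ 622.7, -215.3]), array([191., 204.]), 0.55)
side board 970.0 ((283.4645690917969, 259.0782775878906), (18.17886734008789, 58.879547119140625), 87.79740142822266) (array([ 636.1, -259.8]), array([ 59. , 155.9]), 84.94)
block (array([ 620.7, -216.9]), array([200. , 210.4]), 0.44)
```

View pics/stand0.png

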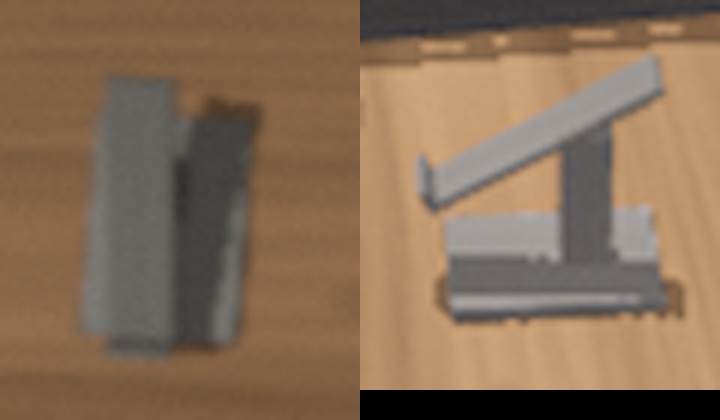

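View pics/top_blk.png

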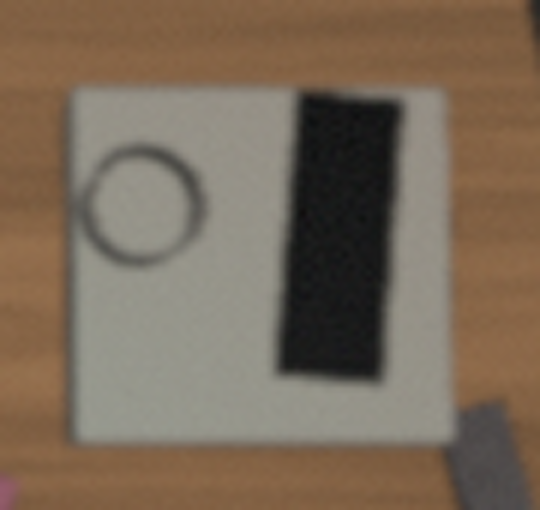

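Run:
```python
import numpy as np,cv2
d=np.load("top0.npz");a=cv2.resize(d["im"][152:210,180:225],None,fx=10,fy=10,interpolation=cv2.INTER_CUBIC)
d=np.load("side0.npz");b=cv2.resize(d["im"][130:182,232:280],None,fx=10,fy=10,interpolation=cv2.INTER_CUBIC)
def e(i): 
    return cv2.convertScaleAbs(i,alpha=1.5)
cv2.imwrite("pics/st_t.png",e(a));cv2.imwrite("pics/st_s.png",e(b))
```

```text
(no output)
```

View pics/st_t.png

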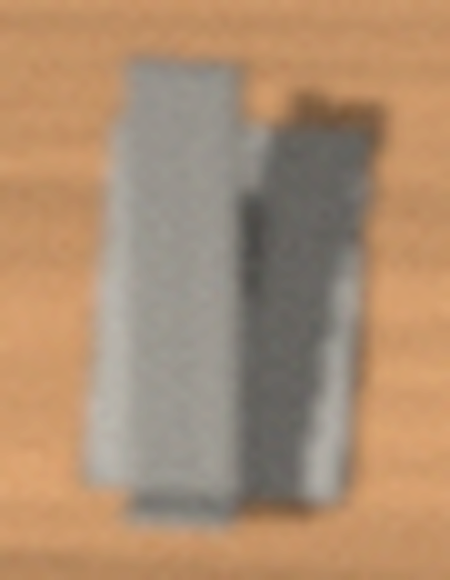

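View pics/st_s.png

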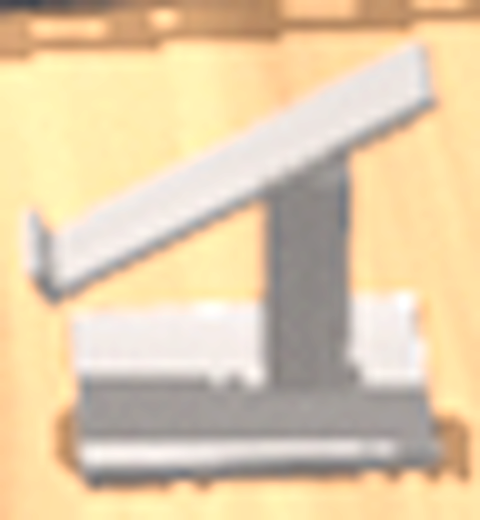

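Top view: strip's upper end at about pixels (192.3..203.8, 157.8), foot at (192.8..203.5, 200.6). Side view shows the slope rising to +x, with its upper-end corners at about (273.4,134) and (274.8,138.9).

Run:
```python
import numpy as np,cv2
from h import onplane,proj
L=lambda n:[np.load(n+"0.npz")[k] for k in("im","K","Rm","t")]
im,K,Rm,t=L("top")
f=lambda c,o:(np.array(c)+.5)/10-.5+np.array(o)
hi=onplane(K,Rm,t,f([(128,62),(243,64)],(180,152)),.145); lo=onplane(K,Rm,t,f([(133,490),(240,490)],(180,152)),.070)
print(hi.round(4),lo.round(4)); H=hi.mean(0);l=lo.mean(0);print(H,l,np.linalg.norm((H-l)[:2]),np.arctan2(*(H-l)[[1,0]]))
_,K2,R2,t2=L("side")
hi2=onplane(K2,R2,t2,f([(418,45),(432,92)],(232,130)),.145); lo2=onplane(K2,R2,t2,f([(57,283)],(232,130)),.070);print("side",hi2.round(4),lo2.round(4))
# others
for n,uv,z in[("cutter",(303,172),.095),("roll",(261,181),.03),("jar",(246,124),.1),("brush",(361,210),.01),("brushhead",(358,209),.01)]: print(n,onplane(K,Rm,t,uv,z).round(3))
```

```text
[[0.6887 0.2083 0.145 ]
 [0.6885 0.1724 0.145 ]] [[0.5602 0.2159 0.07  ]
 [0.5606 0.1807 0.07  ]]
[0.68860648 0.19035225 0.145     ] [0.56041702 0.19828694 0.07      ] 0.12843479441552214 -0.061819332812209485
side [[0.6873 0.2045 0.145 ]
 [0.6872 0.1761 0.145 ]] [[0.5573 0.1852 0.07  ]]
cutter [[ 0.655 -0.143  0.095]]
roll [[ 0.632 -0.008  0.03 ]]
jar [[0.811 0.043 0.1  ]]
brush [[ 0.538 -0.353  0.01 ]]
brushhead [[ 0.541 -0.342  0.01 ]]
```

Rest: foot at (0.559, 0.198, 0.070), yaw ≈ -0.062, run 128 mm against 130 expected. Block: centre (0.622, -0.216), front edge x ≈ 0.522. Board: centre (0.637, -0.258), yaw -0.084, with measured size close to 160x60. Both views agree within about 3 mm, so I'll move over the board.

```bash
cat >> h.py <<'E'
def go(p,yaw,pitch=0,maxd=None):
    """target TCP p; tool x at heading yaw, z down, then pitched so tool z leans toward heading by pitch"""
    o=get_obs(); q=np.array(o["tool_rot"]); Rc=R.from_quat(q[[1,2,3,0]])
    Rt=R.from_euler("z",yaw)*R.from_euler("y",-pitch)*R.from_euler("x",np.pi)
    d=Rc.inv().apply(np.array(p)-o["eef_pos"])/.025; a=(Rc.inv()*Rt).as_rotvec()/np.radians(5)
    print("t",round(float(o["t"]),2),"pos",np.round(o["eef_pos"],4),"F",np.round(o["contact_force"],1),"w",round(float(o["gripper_width"]),3)); print("dp",d.round(2).tolist(),"ang",a.round(2).tolist())
E
python3 -c "
from h import *
go((.657,-.260,.2),-.084)"
```

```text
t 0.1 pos [ 0.1739 -0.6517  0.2304] F [-0.3  0.7  0.4] w 0.997
dp [22.71, -10.15, 1.23] ang [-0.02, 0.0, 3.95]
```

>>> jog_arm(
  dp=[
    [1.6, -0.7, 0.1],
    [3.2, -1.4, 0.2],
    [4.8, -2.1, 0.3],
    [6.4, -2.8, 0.3],
    [8, -3.5, 0.4],
  ],
  angular=[
    [0, 0, 0.3],
    [0, 0, 0.6],
    [0, 0, 0.9],
    [0, 0, 1.2],
    [0, 0, 1.5],
  ],
  claw=[0, 0, 0, 0, 0],
)

```text
t: 0.6
eef_pos: [0.3458, -0.5148, 0.2212]
tool_rot: [-0.0, 0.998, 0.064, -0.0]
contact_force: [-0.2, 0.1, -0.1]
gripper_width: 0.145
```

```bash
python3 -c "
from h import *
go((.657,-.260,.2),-.084);st()"
```

```text
t 0.6 pos [ 0.3458 -0.5148  0.2212] F [-0.2  0.1 -0.1] w 0.145
dp [13.65, -8.51, 0.85] ang [-0.0, 0.0, 2.44]
{'t': 0.6, 'q': [0.8895, 0.3968, -0.0143, 1.703, 0.0064, 1.0421, -0.569], 'eef_pos': [0.3458, -0.5148, 0.2212], 'tool_rot': [-0.0001, 0.9979, 0.0643, -0.0001], 'contact_force': [-0.2243, 0.0834, -0.1463], 'gripper_width': 0.1452}
```

>>> jog_arm(
  dp=[
    [1.7, -1.0, 0.1],
    [3.4, -2.1, 0.2],
    [5.1, -3.2, 0.3],
    [6.8, -4.2, 0.4],
    [8.5, -5.3, 0.5],
  ],
  angular=[
    [0, 0, 0.3],
    [0, 0, 0.6],
    [0, 0, 0.9],
    [0, 0, 1.2],
    [0, 0, 1.5],
  ],
  claw=[0, 0, 0, 0, 0],
)

```text
t: 1.1
eef_pos: [0.5383, -0.3566, 0.2085]
tool_rot: [-0.0, 1.0, -0.001, -0.0]
contact_force: [-0.5, -0.6, -0.1]
gripper_width: 0.002
```

```bash
python3 -c "
from h import *
go((.657,-.260,.1),-.084);st()"
```

```text
t 1.1 pos [ 0.5383 -0.3566  0.2085] F [-0.5 -0.6 -0.1] w 0.002
dp [4.74, -3.88, 4.34] ang [-0.0, 0.01, 0.94]
{'t': 1.1, 'q': [0.5301, 0.4511, -0.0567, 1.6494, 0.0287, 1.0424, -1.1087], 'eef_pos': [0.5383, -0.3566, 0.2085], 'tool_rot': [-0.0001, 1.0, -0.0012, -0.0002], 'contact_force': [-0.4602, -0.5712, -0.1002], 'gripper_width': 0.0015}
```

>>> jog_arm(
  dp=[
    [1.2, -1.0, 0.5],
    [2.4, -2.0, 1.3],
    [3.6, -3.0, 2.4],
    [4.7, -3.9, 3.5],
    [4.7, -3.9, 4.3],
  ],
  angular=[
    [0, 0, 0.3],
    [0, 0, 0.6],
    [0, 0, 0.9],
    [0, 0, 0.9],
    [0, 0, 0.9],
  ],
  claw=[0, 0, 0, 0, 0],
)

```text
t: 1.6
eef_pos: [0.6585, -0.253, 0.0988]
tool_rot: [-0.002, 0.999, -0.036, 0.0]
contact_force: [-0.7, 0.1, -0.4]
gripper_width: 0.001
```

Run:
```python
from h import *
go((.657,-.260,.067),-.084)
im,K,Rm,t=cam("side"); cv2.imwrite("pics/s1.png",cv2.resize(im[150:320,180:370],None,fx=4,fy=4)[:600])
```

```text
t 1.6 pos [ 0.6585 -0.253   0.0988] F [-0.7  0.1 -0.4] w 0.001
dp [-0.04, 0.29, 1.27] ang [-0.05, -0.0, 0.15]
```

View pics/s1.png

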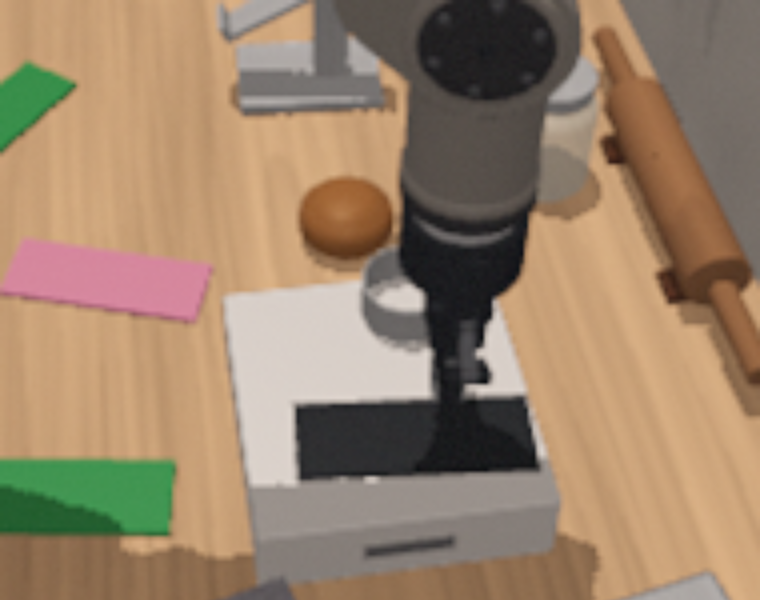

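The shut gripper stands over the board's far half, clear of the cutter. Lowering.

>>> jog_arm(
  dp=[
    [0, 0, 0.3],
    [0, 0.1, 0.6],
    [0, 0.2, 0.9],
    [0, 0.2, 1.1],
    [0, 0.2, 1.2],
  ],
  angular=[
    [0, 0, 0.1],
    [0, 0, 0.1],
    [0, 0, 0.1],
    [0, 0, 0.1],
    [0, 0, 0.1],
  ],
  claw=[0, 0, 0, 0, 0],
)

```text
t: 2.15
eef_pos: [0.654, -0.2665, 0.0713]
tool_rot: [0.0, 0.999, -0.045, 0.0]
contact_force: [0.1, -0.4, -0.1]
gripper_width: 0.001
```

```bash
python3 -c "
from h import *
go((.657,-.260,.064),-.084)"
```

```text
t 2.15 pos [ 0.654  -0.2665  0.0713] F [ 0.1 -0.4 -0.1] w 0.001
dp [0.1, -0.27, 0.29] ang [0.0, -0.0, -0.06]
```

>>> jog_arm(
  dp=[
    [0, -0.1, 0],
    [0, -0.2, 0.1],
    [0, -0.25, 0.2],
    [0, -0.25, 0.25],
    [0, -0.25, 0.3],
  ],
  angular=[
    [0, 0, 0],
    [0, 0, 0],
    [0, 0, 0],
    [0, 0, 0],
    [0, 0, 0],
  ],
  claw=[0, 0, 0, 0, 0],
)

```text
t: 2.65
eef_pos: [0.6551, -0.2592, 0.0642]
tool_rot: [-0.0, 0.999, -0.044, 0.0]
contact_force: [-2.3, 1.7, 8.5]
gripper_width: -0.0
```

>>> jog_arm(
  dp=[
    [0, 0, 0.05],
    [0, 0, 0.05],
    [0, 0, 0.05],
    [0, 0, 0.05],
    [0, 0, 0.05],
  ],
  angular=[
    [0, 0, 0],
    [0, 0, 0],
    [0, 0, 0],
    [0, 0, 0],
    [0, 0, 0],
  ],
  claw=[0, 0, 0, 0, 0],
)

```text
t: 3.15
eef_pos: [0.6555, -0.2594, 0.0642]
tool_rot: [0.0, 0.999, -0.044, 0.001]
contact_force: [-2.3, 2.0, 7.5]
gripper_width: 0.001
```

>>> jog_arm(
  dp=[
    [-0.1, 0, 0.1],
    [-0.4, 0, 0.1],
    [-0.8, 0, 0.1],
    [-1.2, 0, 0.1],
    [-1.4, 0, 0.1],
  ],
  angular=[
    [0, 0, 0],
    [0, 0, 0],
    [0, 0, 0],
    [0, 0, 0],
    [0, 0, 0],
  ],
  claw=[0, 0, 0, 0, 0],
)

```text
t: 3.65
eef_pos: [0.6245, -0.2575, 0.0641]
tool_rot: [0.001, 0.999, -0.044, 0.005]
contact_force: [4.4, 0.3, 12.2]
gripper_width: -0.001
```

```bash
cat > bd.py <<'E'
from h import *
import sys
n=sys.argv[1]; z=.064
for c in("side","top"):
    im,K,Rm,t=cam(c); cv2.imwrite(f"pics/{n}_{c}.png",im)
    if c=="side": cv2.imwrite(f"pics/{n}_sz.png",cv2.resize(im[150:320,180:370],None,fx=4,fy=4)[:600])
    else: cv2.imwrite(f"pics/{n}_tz.png",cv2.resize(im[140:260,260:400],None,fx=5,fy=5)[:600])
go((.575,-.252,.064),-.084)
E
python3 bd.py d1
```

```text
t 3.75 pos [ 0.6238 -0.2575  0.0641] F [ 0.6  0.7 14.7] w 0.002
dp [-1.96, -0.05, -0.01] ang [0.02, -0.1, -0.05]
```

View pics/d1_sz.png

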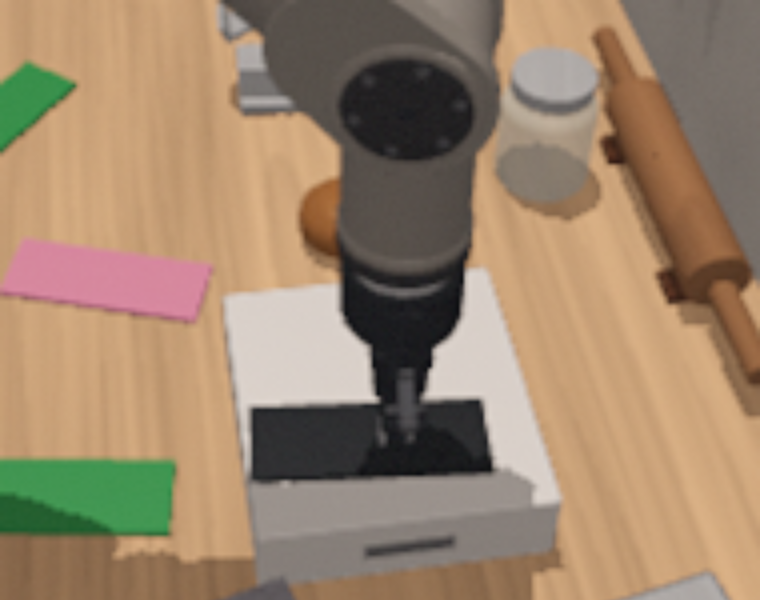

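The board follows (near end at the front edge, px (250,440) in the crop). Continuing.

>>> jog_arm(
  dp=[
    [-0.2, 0, 0],
    [-0.5, 0, 0],
    [-0.9, 0, 0],
    [-1.2, 0, 0],
    [-1.4, 0, 0],
  ],
  angular=[
    [0, 0, 0],
    [0, 0, 0],
    [0, 0, 0],
    [0, 0, 0],
    [0, 0, 0],
  ],
  claw=[0, 0, 0, 0, 0],
)

```text
t: 4.25
eef_pos: [0.5901, -0.2546, 0.0641]
tool_rot: [0.001, 0.999, -0.044, 0.006]
contact_force: [4.7, -0.1, 12.0]
gripper_width: -0.0
```

```bash
python3 bd.py d2
```

```text
t 4.35 pos [ 0.5895 -0.2545  0.0641] F [ 2.3  0.3 15.2] w -0.004
dp [-0.59, -0.05, -0.0] ang [0.02, -0.11, -0.05]
```

View pics/d2_sz.png

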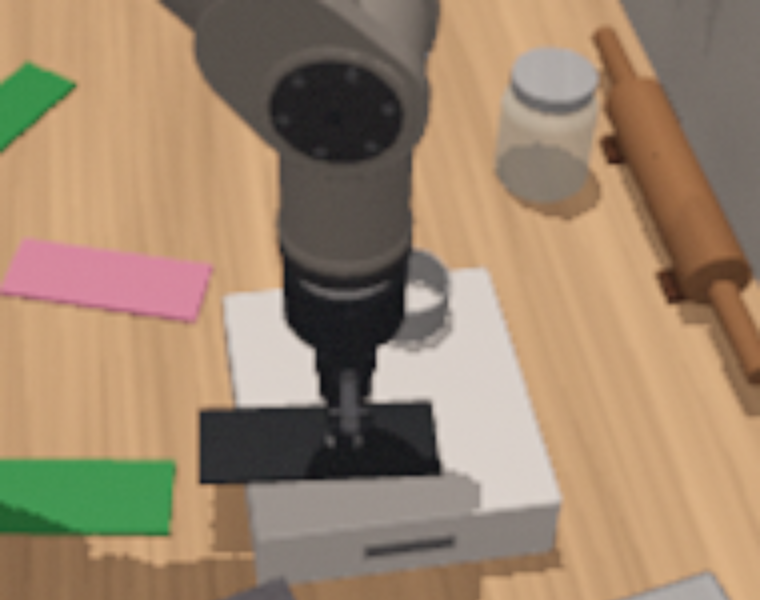

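Overhang is now ~31 mm; dragging another 30 mm.

>>> jog_arm(
  dp=[
    [-0.2, 0, 0],
    [-0.5, 0, 0],
    [-0.8, 0, 0],
    [-1.1, 0, 0],
    [-1.2, 0, 0],
  ],
  angular=[
    [0, 0, 0],
    [0, 0, 0],
    [0, 0, 0],
    [0, 0, 0],
    [0, 0, 0],
  ],
  claw=[0, 0, 0, 0, 0],
)

```text
t: 4.85
eef_pos: [0.5604, -0.2521, 0.0641]
tool_rot: [0.001, 0.999, -0.044, 0.006]
contact_force: [4.7, -1.1, 13.2]
gripper_width: -0.002
```

>>> jog_arm(
  dp=[
    [0, 0, 0],
    [0, 0, -0.2],
    [0, 0, -0.6],
    [0, 0, -1.6],
    [0, 0, -3],
  ],
  angular=[
    [0, 0, 0],
    [0, 0, 0],
    [0, 0, 0],
    [0, 0, 0],
    [0, 0, 0],
  ],
  claw=[0, 0, 0, 0, 0],
)

```text
t: 5.35
eef_pos: [0.5535, -0.2501, 0.1343]
tool_rot: [-0.001, 0.999, -0.044, -0.002]
contact_force: [0.0, 0.2, 0.1]
gripper_width: 0.002
```

>>> jog_arm(
  dp=[
    [-1.5, 0, -0.6],
    [-3, 0, -1.2],
    [-4.5, 0, -1.6],
    [-6, 0, -1.6],
    [-6, 0, -1.6],
  ],
  angular=[
    [0, 0, 0],
    [0, 0, 0],
    [0, 0, 0],
    [0, 0, 0],
    [0, 0, 0],
  ],
  claw=[85, 85, 85, 85, 85],
)

```text
t: 5.85
eef_pos: [0.4002, -0.2374, 0.175]
tool_rot: [-0.0, 0.999, -0.046, -0.002]
contact_force: [0.6, -0.8, -0.4]
gripper_width: 0.843
```

```bash
python3 bd.py d3
```

```text
t 5.95 pos [ 0.4053 -0.2376  0.1756] F [ 1.  -0.6 -0.1] w 0.985
dp [6.81, -0.03, 4.46] ang [0.0, -0.0, -0.06]
```

View pics/d3_sz.png

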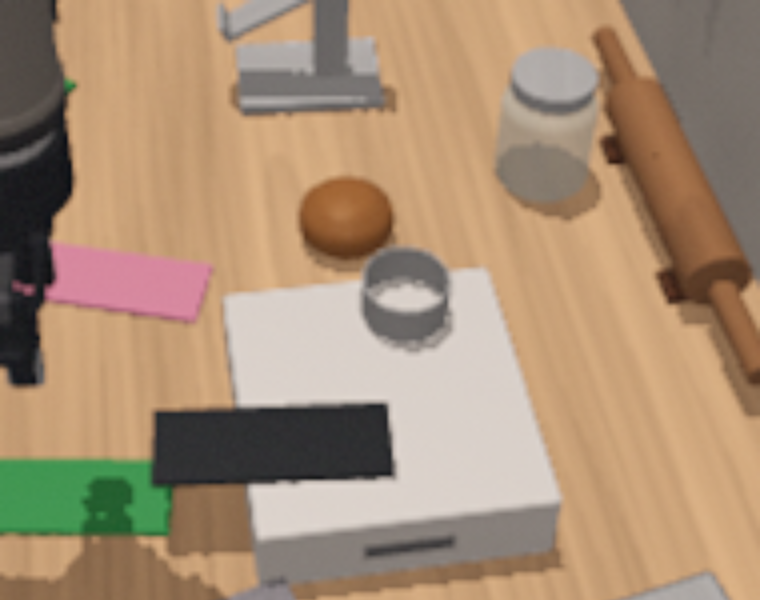

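View pics/d3_tz.png

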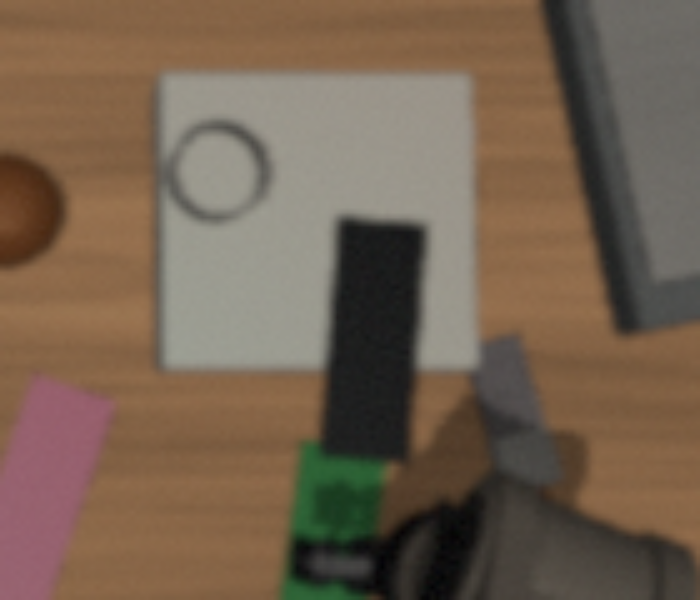

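The board lies flat, overhanging by roughly 60 mm (crop rows 370→460), and the cutter hasn't moved. Measuring it.

Run:
```python
from h import *
for n,(x0,x1,y0,y1) in dict(side=(215,280,245,275),top=(320,350,180,233)).items():
    d=np.load(n+"0.npz"); K,Rm,t=[d[k] for k in("K","Rm","t")]
    im=cv2.imread(f"pics/d3_{n}.png"); hsv=cv2.cvtColor(im,cv2.COLOR_BGR2HSV)
    m=np.zeros(im.shape[:2],np.uint8); m[y0:y1,x0:x1]=((hsv[...,2]<60)&(hsv[...,1]<130))[y0:y1,x0:x1]
    c=max(cv2.findContours(m,0,1)[0],key=cv2.contourArea)[:,0]
    b=cv2.minAreaRect((onplane(K,Rm,t,c,.064)[:,:2]*1000).astype(np.float32)); print(n,b)
```

```text
side ((541.1119384765625, -252.21865844726562), (58.96826934814453, 156.1942596435547), 85.32587432861328)
top ((541.5974731445312, -249.16795349121094), (56.22856903076172, 155.0569305419922), 85.42997741699219)
```

```bash
python3 -c "
from h import *
go((.501,-.2475,.12),-.0805)"
```

```text
t 5.95 pos [ 0.4053 -0.2376  0.1756] F [ 1.  -0.6 -0.1] w 0.985
dp [3.85, 0.05, 2.22] ang [0.0, -0.0, -0.1]
```

>>> jog_arm(
  dp=[
    [1, 0, 0.1],
    [2.2, 0, 0.4],
    [3.2, 0, 1],
    [3.8, 0.05, 1.7],
    [3.8, 0.05, 2.2],
  ],
  angular=[
    [0, 0, -0.1],
    [0, 0, -0.1],
    [0, 0, -0.1],
    [0, 0, -0.1],
    [0, 0, -0.1],
  ],
  claw=[85, 85, 85, 85, 85],
)

```text
t: 6.45
eef_pos: [0.5035, -0.2464, 0.1188]
tool_rot: [-0.0, 0.999, -0.039, 0.001]
contact_force: [-1.3, 0.3, -0.3]
gripper_width: 0.997
```

>>> jog_arm(
  dp=[
    [0, 0, 0],
    [0, 0, 0],
    [0, 0, 0],
    [0, 0, 0],
    [0, 0, 0],
  ],
  angular=[
    [0, 0, 0],
    [0, 0, 0],
    [0, 0, 0],
    [0, 0, 0],
    [0, 0, 0],
  ],
  claw=[85, 85, 85, 85, 85],
)

```text
t: 6.95
eef_pos: [0.5006, -0.2473, 0.1209]
tool_rot: [0.0, 0.999, -0.04, 0.001]
contact_force: [0.4, 0.3, -0.1]
gripper_width: 0.994
```

```bash
python3 -c "
from h import *
go((.501,-.2475,.039),-.0805)"
```

```text
t 6.95 pos [ 0.5006 -0.2473  0.1209] F [ 0.4  0.3 -0.1] w 0.994
dp [0.01, 0.01, 3.28] ang [0.0, -0.01, 0.01]
```

>>> jog_arm(
  dp=[
    [0, 0, 0.7],
    [0, 0, 1.4],
    [0, 0, 2.1],
    [0, 0, 2.8],
    [0, 0, 3.3],
  ],
  angular=[
    [0, 0, 0],
    [0, 0, 0],
    [0, 0, 0],
    [0, 0, 0],
    [0, 0, 0],
  ],
  claw=[85, 85, 85, 85, 85],
)

```text
t: 7.45
eef_pos: [0.5002, -0.247, 0.037]
tool_rot: [-0.0, 0.999, -0.04, -0.0]
contact_force: [0.3, 0.0, -0.1]
gripper_width: 0.998
```

```bash
python3 bd.py g1
```

```text
t 7.55 pos [ 0.4994 -0.2466  0.0364] F [0.5 0.2 0.2] w 0.996
dp [3.03, -0.03, -1.11] ang [-0.01, 0.03, 0.05]
```

View pics/g1_sz.png

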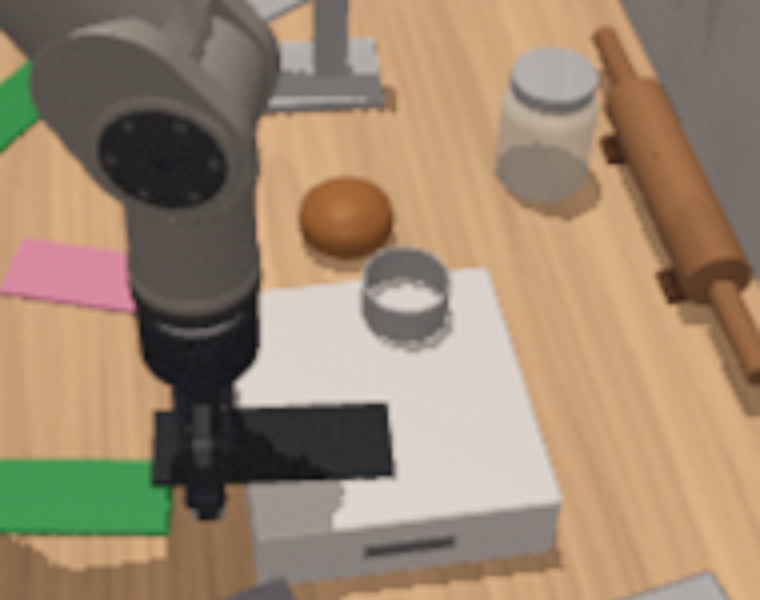

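View pics/g1_tz.png

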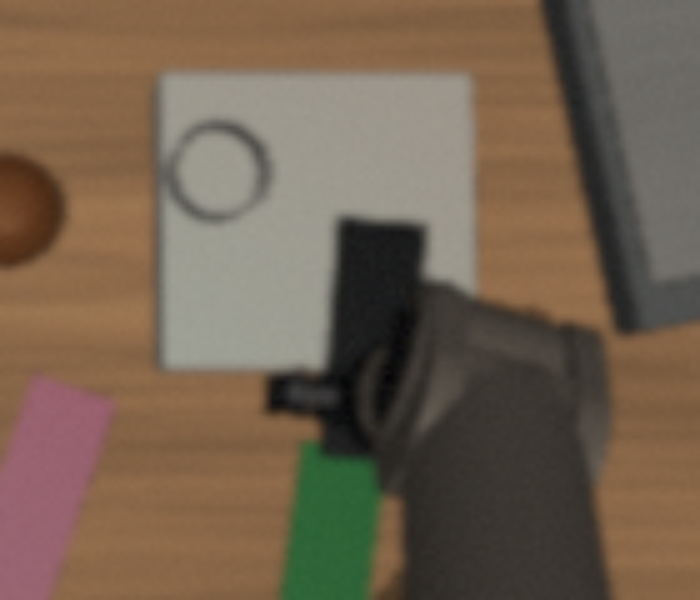

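The fingers straddle the overhanging end, just in front of the block. Closing.

>>> jog_arm(
  dp=[
    [0, 0, 0],
    [0, 0, 0],
    [0, 0, 0],
    [0, 0, 0],
    [0, 0, 0],
  ],
  angular=[
    [0, 0, 0],
    [0, 0, 0],
    [0, 0, 0],
    [0, 0, 0],
    [0, 0, 0],
  ],
  claw=[74, 66, 60, 50, 40],
  grip_force=90,
)

```text
t: 8.05
eef_pos: [0.5011, -0.2473, 0.0388]
tool_rot: [0.0, 0.999, -0.04, 0.001]
contact_force: [-1.0, 0.3, 5.5]
gripper_width: 0.674
```

>>> jog_arm(
  dp=[
    [0, 0, 0],
    [0, 0, -0.1],
    [0, 0, -0.3],
    [0, 0, -0.6],
    [0, 0, -1],
  ],
  angular=[
    [0, 0, 0],
    [0, 0, 0],
    [0, 0, 0],
    [0, 0, 0],
    [0, 0, 0],
  ],
  claw=[40, 40, 40, 40, 40],
)

```text
t: 8.55
eef_pos: [0.5002, -0.2469, 0.0631]
tool_rot: [-0.0, 0.999, -0.04, -0.0]
contact_force: [-0.7, -0.0, -0.8]
gripper_width: 0.672
```

```bash
python3 bd.py g2
```

```text
t 8.65 pos [ 0.5015 -0.2475  0.0644] F [-0.2 -0.1 -1. ] w 0.667
dp [2.94, -0.05, 0.02] ang [0.01, -0.03, 0.05]
```

View pics/g2_sz.png

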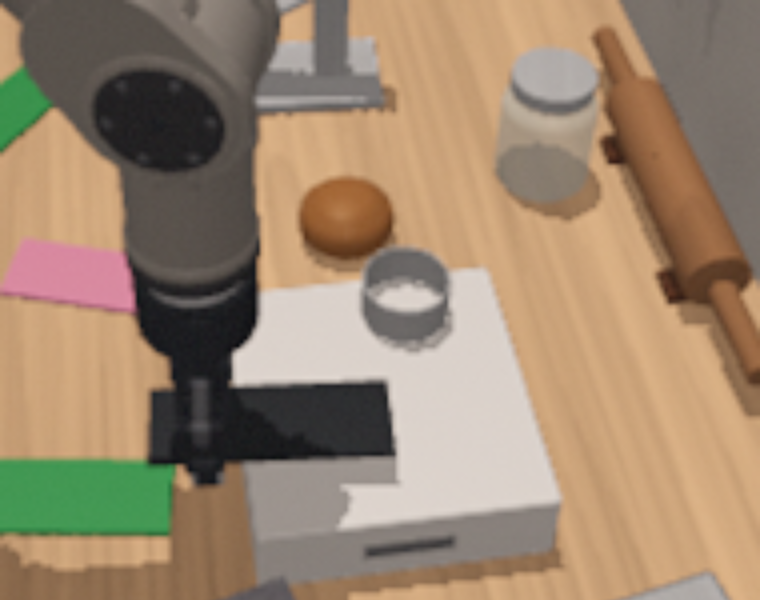

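Board is in the fingers and level, raised ~25 mm. Lifting and heading for the stand.

>>> jog_arm(
  dp=[
    [0, 0, -0.8],
    [0, 0, -2],
    [0, 0, -3.6],
    [0, 0, -5.2],
    [0, 0, -6.4],
  ],
  angular=[
    [0, 0, 0],
    [0, 0, 0],
    [0, 0, 0],
    [0, 0, 0],
    [0, 0, 0],
  ],
  claw=[40, 40, 40, 40, 40],
)

```text
t: 9.15
eef_pos: [0.5009, -0.2472, 0.2254]
tool_rot: [0.0, 0.999, -0.04, 0.001]
contact_force: [0.2, -0.6, -1.7]
gripper_width: 0.671
```

```bash
cat > rest.py <<'E'
from h import *
import sys
x,y,z=map(float,sys.argv[1:4]); psi=-.062; pit=np.radians(float(sys.argv[4]) if len(sys.argv)>4 else 30)
c,s=np.cos(psi),np.sin(psi); r=np.radians(30)
ux=np.array([np.cos(r)*c,np.cos(r)*s,.5]); uy=np.array([-s,c,0]); n=np.cross(ux,uy); foot=np.array([.559,.198,.07])
tx=R.from_euler("z",psi)*R.from_euler("y",-pit)
p=foot+ux*x+uy*y+n*z - tx.apply([.0405,0,.0232])
print("target",p.round(4)); go(p,psi,pit);
E
python3 rest.py .09 0 .06; python3 bd.py l1;python3 -c "
from h import *;st()"
```

```text
target [0.5834 0.1965 0.1266]
t 9.15 pos [ 0.5009 -0.2472  0.2254] F [ 0.2 -0.6 -1.7] w 0.671
dp [1.87, -17.96, 3.94] ang [0.06, 5.97, -0.19]
t 9.25 pos [ 0.503  -0.2481  0.2275] F [ 0.9 -0.7 -0.6] w 0.676
dp [2.83, -0.09, 6.57] ang [0.03, -0.1, 0.05]
{'t': 9.25, 'q': [0.4075, 0.2919, -0.0739, 1.8391, 0.0256, 1.0026, -1.3275], 'eef_pos': [0.503, -0.2481, 0.2275], 'tool_rot': [0.0014, 0.9992, -0.0399, 0.0042], 'contact_force': [0.8643, -0.692, -0.6156], 'gripper_width': 0.6757}
```

View pics/l1_side.png

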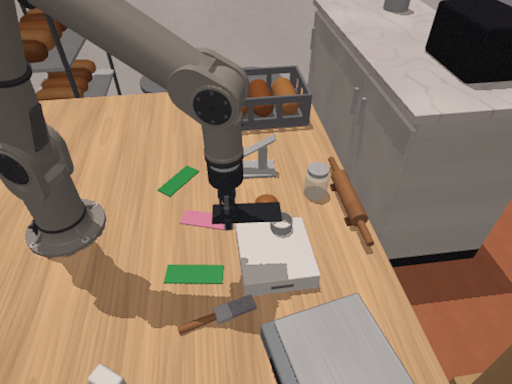

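The board is held level at px (215–282, 212), clear of everything. Carrying across.

>>> jog_arm(
  dp=[
    [0, -0.5, 0],
    [0.1, -1.6, 0],
    [0.3, -3, 0],
    [0.4, -4.4, 0],
    [0.6, -5.8, 0],
  ],
  angular=[
    [0, 0, 0],
    [0, 0.2, 0],
    [0, 0.5, 0],
    [0, 0.9, 0],
    [0, 1.3, 0],
  ],
  claw=[40, 40, 40, 40, 40],
)

```text
t: 9.75
eef_pos: [0.5255, -0.1012, 0.2206]
tool_rot: [0.002, 0.998, -0.039, 0.056]
contact_force: [0.4, -0.1, -1.2]
gripper_width: 0.671
```

```bash
python3 rest.py .09 0 .10
```

```text
target [0.5635 0.1977 0.1613]
t 9.75 pos [ 0.5255 -0.1012  0.2206] F [ 0.4 -0.1 -1.2] w 0.671
dp [0.3, -12.04, 2.43] ang [0.05, 4.73, -0.19]
```

>>> jog_arm(
  dp=[
    [0, -1.4, 0],
    [0.1, -2.8, 0.1],
    [0.1, -4.2, 0.2],
    [0.2, -5.6, 0.3],
    [0.2, -7, 0.4],
  ],
  angular=[
    [0, 0.5, 0],
    [0, 1, 0],
    [0, 1.5, -0.1],
    [0, 2, -0.1],
    [0, 2.4, -0.1],
  ],
  claw=[40, 40, 40, 40, 40],
)

```text
t: 10.25
eef_pos: [0.5451, 0.0724, 0.2112]
tool_rot: [0.006, 0.987, -0.034, 0.16]
contact_force: [0.9, -0.5, -0.3]
gripper_width: 0.667
```

```bash
python3 rest.py .09 0 .10
```

```text
target [0.5635 0.1977 0.1613]
t 10.25 pos [0.5451 0.0724 0.2112] F [ 0.9 -0.5 -0.3] w 0.667
dp [-0.26, -5.06, 2.01] ang [0.06, 2.32, -0.08]
```

>>> jog_arm(
  dp=[
    [0, -1.3, 0],
    [-0.1, -2.6, 0.2],
    [-0.2, -3.8, 0.6],
    [-0.3, -4.7, 1.2],
    [-0.3, -5.1, 1.6],
  ],
  angular=[
    [0, 0.5, 0],
    [0, 1, 0],
    [0, 1.6, -0.1],
    [0, 2.1, -0.1],
    [0, 2.3, -0.1],
  ],
  claw=[40, 40, 40, 40, 40],
)

```text
t: 10.75
eef_pos: [0.5567, 0.1978, 0.1708]
tool_rot: [0.011, 0.967, -0.025, 0.253]
contact_force: [0.4, -0.4, -1.8]
gripper_width: 0.67
```

```bash
cat > v.py <<'E'
from h import *
import sys
n=sys.argv[1]
a=cam("side")[0][85:195,200:310]; b=cam("top")[0][125:235,150:260]
cv2.imwrite(f"pics/{n}.png",np.hstack([cv2.resize(i,(396,396),interpolation=cv2.INTER_CUBIC) for i in(a,b)]))
E
python3 v.py r1; python3 rest.py .09 0 .04
```

```text
target [0.5934 0.1959 0.1093]
t 10.85 pos [0.557  0.1974 0.1714] F [-0.4  0.7 -0.7] w 0.668
dp [0.05, -0.04, 2.88] ang [0.05, 0.13, 0.11]
```

View pics/r1.png

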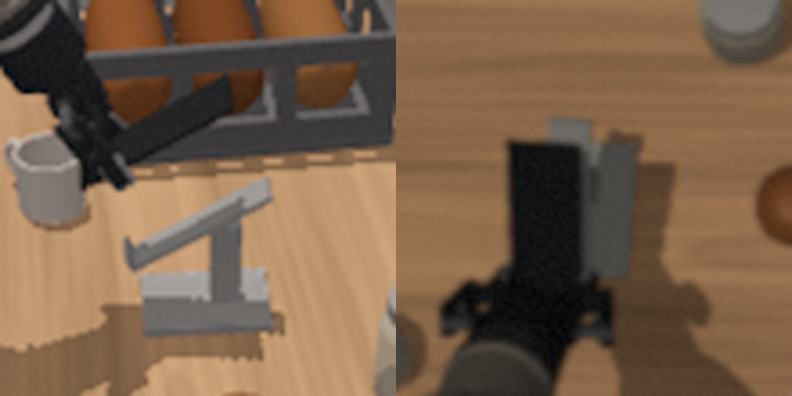

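The board is above the strip and parallel to it in the side view; the offset in the top view is consistent with parallax. Coming down along the slope normal.

>>> jog_arm(
  dp=[
    [0, 0, 0.6],
    [0, 0, 1.2],
    [0, 0, 1.9],
    [0, 0, 2.6],
    [0, 0, 2.9],
  ],
  angular=[
    [0, 0, 0.1],
    [0, 0, 0.1],
    [0, 0.1, 0.1],
    [0, 0.1, 0.1],
    [0, 0.1, 0.1],
  ],
  claw=[40, 40, 40, 40, 40],
)

```text
t: 11.35
eef_pos: [0.5953, 0.19, 0.1096]
tool_rot: [0.011, 0.965, -0.035, 0.258]
contact_force: [0.7, -0.5, -0.7]
gripper_width: 0.669
```

>>> jog_arm(
  dp=[
    [0, 0, 0],
    [0, 0, 0],
    [0, 0, 0],
    [0, 0, 0],
    [0, 0, 0],
  ],
  angular=[
    [0, 0, 0],
    [0, 0, 0],
    [0, 0, 0],
    [0, 0, 0],
    [0, 0, 0],
  ],
  claw=[40, 40, 40, 40, 40],
)

```text
t: 11.85
eef_pos: [0.5961, 0.1913, 0.1121]
tool_rot: [0.009, 0.965, -0.034, 0.26]
contact_force: [0.1, 0.8, -0.9]
gripper_width: 0.674
```

```bash
python3 v.py r2; python3 rest.py .09 0 .01
python3 - <<'E'
from h import *
# board rect in top view, board plane at 30deg: cast rays onto board plane
im,K,Rm,t=cam("top"); hsv=cv2.cvtColor(im,cv2.COLOR_BGR2HSV)
psi=-.062; r=np.radians(30); c,s=np.cos(psi),np.sin(psi)
ux=np.array([np.cos(r)*c,np.cos(r)*s,.5]); uy=np.array([-s,c,0]); n=np.cross(ux,uy); foot=np.array([.559,.198,.07])
print(im[165:200:5,186:212:2].max(2))
E
```

```text
target [0.6084 0.1949 0.0833]
t 11.95 pos [0.5961 0.1914 0.1119] F [-0.8 -0.  -0.4] w 0.669
dp [-0.16, -0.18, 1.23] ang [0.06, -0.02, -0.08]
[[133  74  20  19  17  16  18  21  18  19  27  71  77]
 [130  71  18  20  17  20  20  20  19  14  28  68  73]
 [137  74  19  16  20  16  20  21  21  20  26  68  76]
 [141  77  20  25  20  19  17  17  16  21  33  68  77]
 [143  75  19  16  20  21  15  18  23  15  33  67  75]
 [ 47  19  16  12  20  20  19  19  21  21  39  51  39]
 [ 16  17  14  12   8  10  19  19  18  14  12  14  19]]
```

View pics/r2.png

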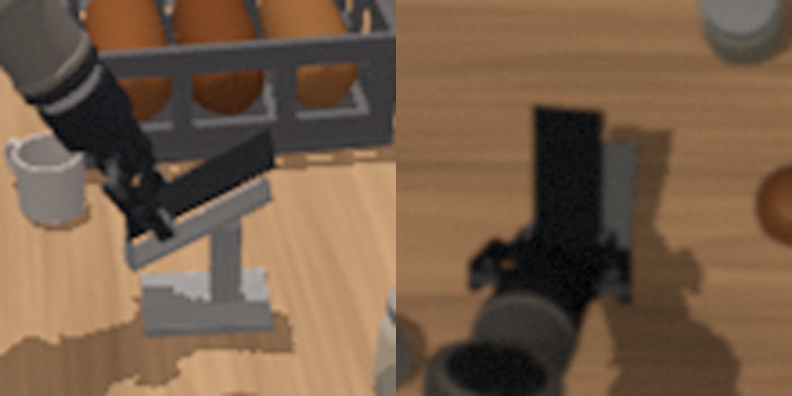

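```bash
cat > onrest.py <<'E'
from h import *
psi=-.062; r=np.radians(30); c,s=np.cos(psi),np.sin(psi)
ux=np.array([np.cos(r)*c,np.cos(r)*s,.5]); uy=np.array([-s,c,0]); n=np.cross(ux,uy); foot=np.array([.559,.198,.07]); A=np.c_[ux,uy,n]
def rest_xy(n_,uv,h):
    d=np.load(n_+"0.npz");K,Rm,t=d["K"],d["Rm"],d["t"]; C=A.T@(-Rm.T@t-foot)
    D=(np.c_[np.atleast_2d(uv),np.ones(len(np.atleast_2d(uv)))]@np.linalg.inv(K).T@Rm)@A
    return (C+D*((h-C[2])/D[:,2])[:,None])*1000
E
python3 - <<'E'
from onrest import *
o=get_obs(); q=np.array(o["tool_rot"]);Rc=R.from_quat(q[[1,2,3,0]])
mid=np.array(o["eef_pos"])+Rc.apply([.0405,0,-.0232]); print("pred rest coords mid",(A.T@(mid-foot)*1000).round(1), "board axis",(A.T@Rc.apply([1,0,0])).round(3))
im,K,Rm,t=cam("top"); cv2.imwrite("pics/r2_top.png",im); hsv=cv2.cvtColor(im,cv2.COLOR_BGR2HSV)
m=np.zeros(im.shape[:2],np.uint8); m[150:186,180:215]=(im.max(2)<45)[150:186,180:215]
for row in range(158,186,4):
    cs=np.where(m[row])[0]; print(row,cs.min(),cs.max(), rest_xy("top",[(cs.min()-.5,row),(cs.max()+.5,row)],(mid-foot)@n+.002)[:,:2].round(1).tolist())
cs=np.where(m[:,198])[0]; print("far row",cs.min(),rest_xy("top",[(198,cs.min()-.5)],(mid-foot)@n+.002).round(1))
E
```

```text
pred rest coords mid [93.7 -4.5 40.8] board axis [ 1.    -0.007  0.002]
158 189 206 [[162.8, 21.9], [166.9, -32.4]]
162 189 205 [[150.0, 22.0], [153.9, -29.5]]
166 189 206 [[137.1, 22.2], [141.2, -32.6]]
170 189 206 [[124.1, 22.3], [128.2, -32.7]]
174 189 206 [[110.9, 22.5], [115.1, -32.9]]
178 189 206 [[97.6, 22.6], [101.9, -33.0]]
182 189 206 [[84.2, 22.8], [88.5, -33.1]]
far row 156 [[172.9  -6.8  42.8]]
```

Measured and predicted board poses agree: y ≈ -5 mm, far end at x ≈ 173 mm, 41 mm above the rest. Correcting sideways and going down.

>>> jog_arm(
  dp=[
    [-0.1, -0.1, 0.3],
    [-0.2, -0.2, 0.6],
    [-0.3, -0.2, 0.9],
    [-0.3, -0.2, 1.1],
    [-0.3, -0.2, 1.2],
  ],
  angular=[
    [0, 0, -0.1],
    [0, 0, -0.1],
    [0, 0, -0.1],
    [0, 0, -0.1],
    [0, 0, -0.1],
  ],
  claw=[40, 40, 40, 40, 40],
)

```text
t: 12.55
eef_pos: [0.6075, 0.1974, 0.087]
tool_rot: [0.013, 0.967, -0.03, 0.254]
contact_force: [0.9, -0.3, -1.2]
gripper_width: 0.673
```

>>> jog_arm(
  dp=[
    [0, 0, 0],
    [0, 0, 0],
    [0, 0, 0],
    [0, 0, 0],
    [0, 0, 0],
  ],
  angular=[
    [0, 0, 0],
    [0, 0, 0],
    [0, 0, 0],
    [0, 0, 0],
    [0, 0, 0],
  ],
  claw=[40, 40, 40, 40, 40],
)

```text
t: 13.05
eef_pos: [0.6071, 0.1974, 0.0877]
tool_rot: [0.013, 0.967, -0.03, 0.254]
contact_force: [-0.1, 0.1, -1.6]
gripper_width: 0.671
```

```bash
cat > pm.py <<'E'
from onrest import *
o=get_obs(); q=np.array(o["tool_rot"]);Rc=R.from_quat(q[[1,2,3,0]])
mid=np.array(o["eef_pos"])+Rc.apply([.0405,0,-.0232]); print("pred rest coords mid",(A.T@(mid-foot)*1000).round(1), "board axis",(A.T@Rc.apply([1,0,0])).round(3),"F",np.round(o["contact_force"],1))
E
python3 pm.py; python3 v.py r3
```

```text
pred rest coords mid [91.1  2.7 14.1] board axis [ 1.     0.003 -0.008] F [-0.1  0.1 -1.6]
```

View pics/r3.png

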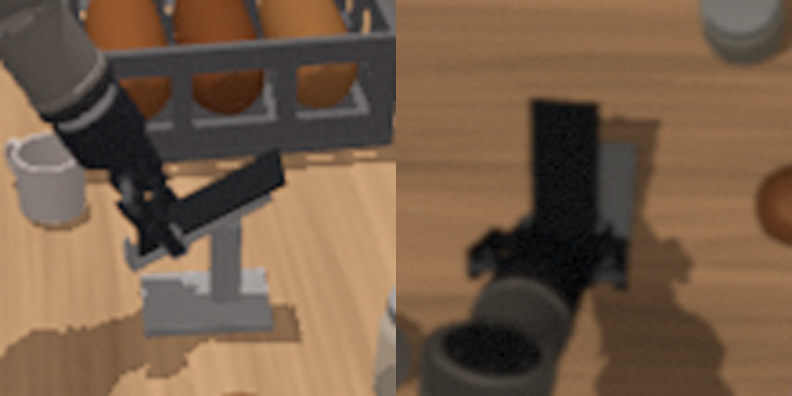

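>>> jog_arm(
  dp=[
    [0, 0.1, 0.1],
    [-0.1, 0.1, 0.2],
    [-0.1, 0.1, 0.3],
    [-0.1, 0.1, 0.35],
    [-0.1, 0.1, 0.35],
  ],
  angular=[
    [0, 0.05, 0],
    [0, 0.1, 0],
    [0, 0.1, 0],
    [0, 0.1, 0],
    [0, 0.1, 0],
  ],
  claw=[40, 40, 40, 40, 40],
)

```text
t: 13.65
eef_pos: [0.6113, 0.1963, 0.0837]
tool_rot: [0.016, 0.967, -0.03, 0.254]
contact_force: [0.1, -0.9, -0.3]
gripper_width: 0.671
```

```bash
python3 pm.py; python3 v.py r4
```

```text
pred rest coords mid [92.8  2.   8.6] board axis [ 1.     0.004 -0.01 ] F [ 0.1 -0.9 -0.3]
```

View pics/r4.png

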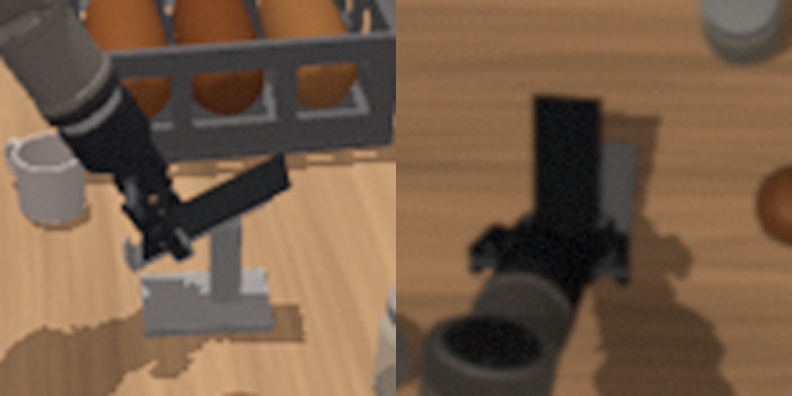

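```bash
cat > ms.py <<'E'
from onrest import *
import sys
h=float(sys.argv[1]); im,K,Rm,t=cam("top")
r0,r1=150,int(sys.argv[2]) if len(sys.argv)>2 else 182
m=np.zeros(im.shape[:2],np.uint8); m[r0:r1,180:216]=(im.max(2)<45)[r0:r1,180:216]
P=[]
for row in range(157,r1,1):
    g=im[row,180:216].max(1).astype(float)
    # subpixel edges at threshold 45
    cs=np.where(g<45)[0]; a,b=cs.min(),cs.max()
    l=a-(45-g[a])/(g[a-1]-g[a]); rr=b+(45-g[b])/(g[b+1]-g[b])
    P.append([*rest_xy("top",[(180+l,row)],h)[0][:2],*rest_xy("top",[(180+rr,row)],h)[0][:2]])
P=np.array(P); print("width",np.median(P[:,1]-P[:,3]).round(1),"mid y",np.median((P[:,1]+P[:,3])/2).round(1),"slope L,R",np.polyfit(P[:,0],P[:,1],1)[0].round(3),np.polyfit(P[:,2],P[:,3],1)[0].round(3))
cs=np.where(m[:,198])[0]; print("far x",rest_xy("top",[(198,cs.min()-.5)],h).round(1))
E
python3 pm.py; python3 ms.py .010;python3 pm.py
```

```text
pred rest coords mid [92.8  2.   8.7] board axis [ 1.     0.004 -0.01 ] F [-0.  -0.3 -1. ]
width 55.4 mid y 0.8 slope L,R -0.002 0.003
far x [[171.   -1.1  10. ]]
pred rest coords mid [92.8  2.   8.7] board axis [ 1.     0.003 -0.01 ] F [-0.1 -0.2 -0.9]
```

Board is centred (y ≈ 1 mm), straight, and ~9 mm above the strip. Final lowering.

>>> jog_arm(
  dp=[
    [-0.1, 0, 0.1],
    [-0.2, 0, 0.2],
    [-0.3, 0, 0.25],
    [-0.3, 0, 0.25],
    [-0.3, 0, 0.25],
  ],
  angular=[
    [0, 0.05, 0],
    [0, 0.1, 0],
    [0, 0.1, 0],
    [0, 0.1, 0],
    [0, 0.1, 0],
  ],
  claw=[40, 40, 40, 40, 40],
)

```text
t: 14.3
eef_pos: [0.6099, 0.1983, 0.0805]
tool_rot: [0.018, 0.967, -0.03, 0.253]
contact_force: [0.8, -0.3, -1.1]
gripper_width: 0.667
```

```bash
python3 pm.py; python3 v.py r5;python3 ms.py .004;python3 pm.py
```

```text
pred rest coords mid [90.   4.1  6.4] board axis [ 1.     0.005 -0.012] F [ 0.8 -0.3 -1.1]
width 55.2 mid y 3.4 slope L,R 0.009 0.018
far x [[168.9  -0.    4. ]]
pred rest coords mid [90.2  4.   6.4] board axis [ 1.     0.004 -0.012] F [-1.1 -0.7 -0.7]
```

View pics/r5.png

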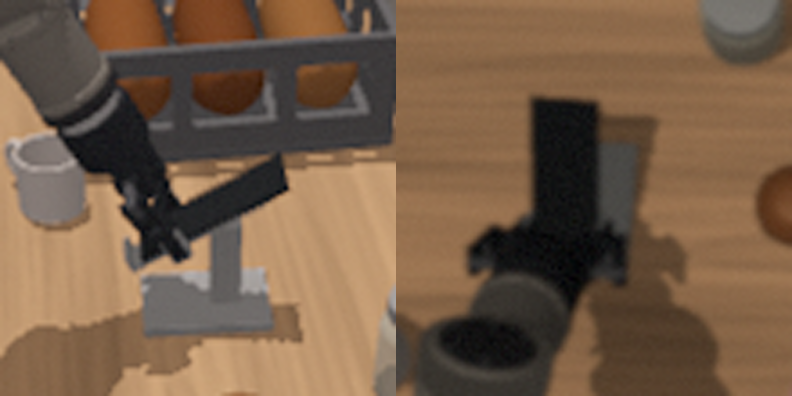

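```bash
python3 -c "
from h import *;st()"; python3 rest.py .086 0 .002
```

```text
{'t': 14.45, 'q': [-0.8945, 0.5106, 0.4059, 2.1377, 0.7803, 0.1698, -2.9584], 'eef_pos': [0.6101, 0.1982, 0.0806], 'tool_rot': [0.0183, 0.9669, -0.0305, 0.2527], 'contact_force': [-1.0639, -0.712, -0.6942], 'gripper_width': 0.6684}
target [0.6089 0.1949 0.0744]
t 14.45 pos [0.6101 0.1982 0.0806] F [-1.1 -0.7 -0.7] w 0.668
dp [-0.16, 0.13, 0.2] ang [0.23, 0.13, 0.05]
```

Two joints sit at their range limits (q6 = 0.17, q7 = -2.96), so the arm can't follow the last millimetres at 30° tilt. I'll ease the tilt by about 3° to get off the limits.

```bash
python3 rest.py .087 0 .007 26.5
```

```text
target [0.6049 0.1952 0.0807]
t 14.45 pos [0.6101 0.1982 0.0806] F [-1.1 -0.7 -0.7] w 0.668
dp [-0.17, 0.13, -0.1] ang [0.24, -0.57, 0.04]
```

>>> jog_arm(
  dp=[
    [0, 0, -0.1],
    [-0.1, 0.1, -0.1],
    [-0.2, 0.1, -0.1],
    [-0.2, 0.1, -0.1],
    [-0.2, 0.1, -0.1],
  ],
  angular=[
    [0, -0.2, 0],
    [0.1, -0.4, 0],
    [0.2, -0.6, 0],
    [0.2, -0.6, 0],
    [0.2, -0.6, 0],
  ],
  claw=[40, 40, 40, 40, 40],
)

```text
t: 14.95
eef_pos: [0.6045, 0.1958, 0.0804]
tool_rot: [0.009, 0.973, -0.029, 0.228]
contact_force: [0.5, -0.5, -1.4]
gripper_width: 0.67
```

```bash
python3 -c "
from h import *;st()"; python3 pm.py; python3 rest.py .087 0 .006 27;python3 v.py r6;python3 ms.py .008
```

```text
{'t': 14.95, 'q': [-0.739, 0.4784, 0.2403, 2.1159, 0.7046, 0.2319, -2.839], 'eef_pos': [0.6045, 0.1958, 0.0804], 'tool_rot': [0.009, 0.9732, -0.0291, 0.2278], 'contact_force': [0.4714, -0.4625, -1.4303], 'gripper_width': 0.6704}
pred rest coords mid [86.6  0.8  6.8] board axis [ 0.998  0.003 -0.064] F [ 0.5 -0.5 -1.4]
target [0.6057 0.1951 0.0796]
t 14.95 pos [0.6045 0.1958 0.0804] F [ 0.5 -0.5 -1.4] w 0.67
dp [0.03, 0.03, 0.05] ang [0.04, 0.13, 0.03]
width 55.4 mid y 0.1 slope L,R -0.01 0.019
far x [[167.   -0.7   8. ]]
```

View pics/r6.png

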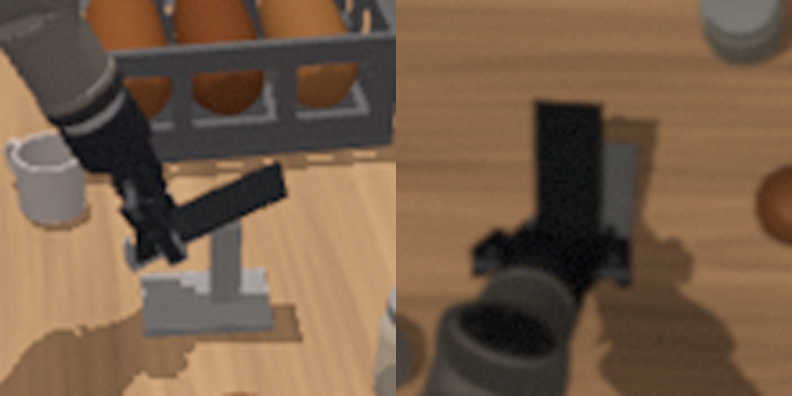

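Off the limits now; board y ≈ 0, x ≈ 87, tilt 3.7° off the slope. Lowering gently until contact force shows.

>>> jog_arm(
  dp=[
    [0, 0, 0.05],
    [0, 0, 0.1],
    [0, 0, 0.15],
    [0, 0, 0.2],
    [0, 0, 0.2],
  ],
  angular=[
    [0, 0.1, 0],
    [0, 0.2, 0],
    [0, 0.3, 0],
    [0, 0.3, 0],
    [0, 0.3, 0],
  ],
  claw=[40, 40, 40, 40, 40],
)

```text
t: 15.6
eef_pos: [0.6062, 0.1963, 0.0755]
tool_rot: [0.01, 0.97, -0.028, 0.24]
contact_force: [-0.6, 1.0, -0.5]
gripper_width: 0.671
```

```bash
python3 -c "
from h import *;st()"; python3 pm.py; python3 rest.py .087 0 .002 29
```

```text
{'t': 15.6, 'q': [-0.8134, 0.4991, 0.3242, 2.1346, 0.7655, 0.1795, -2.9183], 'eef_pos': [0.6062, 0.1963, 0.0755], 'tool_rot': [0.0096, 0.9703, -0.028, 0.2401], 'contact_force': [-0.647, 0.9833, -0.5271], 'gripper_width': 0.6709}
pred rest coords mid [85.   1.5  2.8] board axis [ 0.999  0.005 -0.038] F [-0.6  1.  -0.5]
target [0.6091 0.1949 0.0753]
t 15.6 pos [0.6062 0.1963 0.0755] F [-0.6  1.  -0.5] w 0.671
dp [0.1, 0.05, 0.06] ang [0.04, 0.24, 0.06]
```

>>> jog_arm(
  dp=[
    [0, 0, 0.05],
    [0, 0, 0.1],
    [0, 0, 0.1],
    [0, 0, 0.1],
    [0, 0, 0.1],
  ],
  angular=[
    [0, -0.05, 0],
    [0, -0.1, 0],
    [0, -0.1, 0],
    [0, -0.1, 0],
    [0, -0.1, 0],
  ],
  claw=[40, 40, 40, 40, 40],
)

```text
t: 16.1
eef_pos: [0.6074, 0.1963, 0.0739]
tool_rot: [0.009, 0.971, -0.028, 0.236]
contact_force: [-6.3, 0.3, 5.5]
gripper_width: 0.667
```

```bash
python3 -c "
from h import *;st()"; python3 pm.py; python3 v.py r7
```

```text
{'t': 16.1, 'q': [-0.7845, 0.4996, 0.2945, 2.1259, 0.7527, 0.1906, -2.8991], 'eef_pos': [0.6074, 0.1963, 0.0739], 'tool_rot': [0.0088, 0.9713, -0.0285, 0.2359], 'contact_force': [-6.3434, 0.2982, 5.5361], 'gripper_width': 0.6669}
pred rest coords mid [85.5  1.5  0.4] board axis [ 0.999  0.004 -0.047] F [-6.3  0.3  5.5]
```

View pics/r7.png

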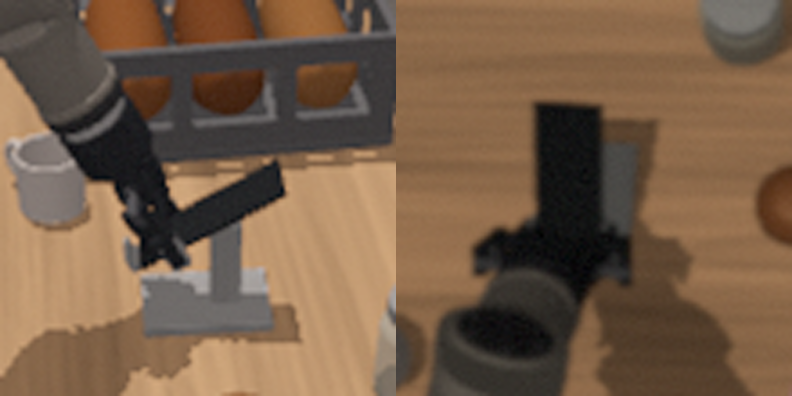

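Contact force is ~8 N normal to the slope, so the board is on the strip. Hold briefly, then release.

>>> jog_arm(
  dp=[
    [0, 0, 0],
    [0, 0, 0],
    [0, 0, 0],
    [0, 0, 0],
    [0, 0, 0],
  ],
  angular=[
    [0, 0, 0],
    [0, 0, 0],
    [0, 0, 0],
    [0, 0, 0],
    [0, 0, 0],
  ],
  claw=[40, 40, 40, 40, 40],
  grip_force=30,
)

```text
t: 16.7
eef_pos: [0.6074, 0.1962, 0.0739]
tool_rot: [0.009, 0.971, -0.028, 0.236]
contact_force: [-5.7, 1.0, 5.4]
gripper_width: 0.671
```

```bash
python3 pm.py; python3 ms.py .004
```

```text
pred rest coords mid [85.4  1.4  0.4] board axis [ 0.999  0.004 -0.047] F [-5.7  1.   5.4]
width 55.2 mid y 0.3 slope L,R 0.013 0.027
far x [[162.4  -0.    4. ]]
```

>>> jog_arm(
  dp=[
    [0, 0, 0],
    [0, 0, 0],
    [0, 0, 0],
    [0, 0, 0],
    [0, 0, 0],
  ],
  angular=[
    [0, 0, 0],
    [0, 0, 0],
    [0, 0, 0],
    [0, 0, 0],
    [0, 0, 0],
  ],
  claw=[60, 64, 70, 78, 85],
)

```text
t: 17.25
eef_pos: [0.6078, 0.1958, 0.0736]
tool_rot: [0.009, 0.971, -0.029, 0.236]
contact_force: [0.5, 0.1, 0.3]
gripper_width: 0.996
```

```bash
python3 pm.py; python3 v.py r8; python3 ms.py .004
```

```text
pred rest coords mid [85.7  1.   0. ] board axis [ 0.999  0.004 -0.047] F [0.5 0.1 0.3]
width 55.0 mid y -0.1 slope L,R 0.013 0.034
far x [[155.8   0.    4. ]]
```

View pics/r8.png

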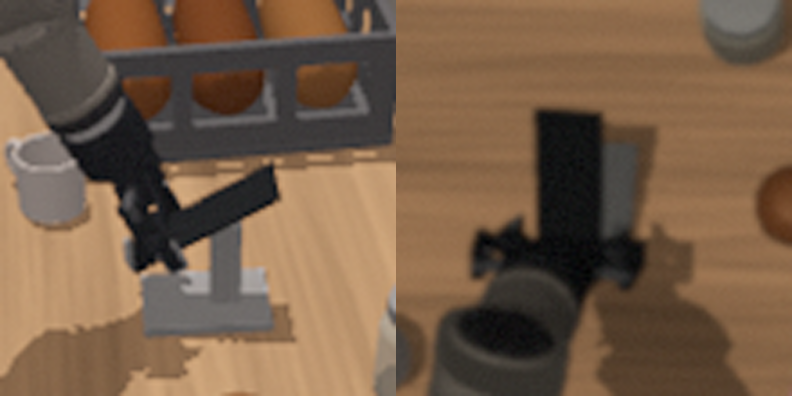

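Released: the board slid to the lip (far end ~156–160 mm) and the finger force is zero. Withdrawing straight back.

>>> jog_arm(
  dp=[
    [0, 0, -0.4],
    [0, 0, -1],
    [0, 0, -2],
    [0, 0, -3.2],
    [0, 0, -4.4],
  ],
  angular=[
    [0, 0, 0],
    [0, 0, 0],
    [0, 0, 0],
    [0, 0, 0],
    [0, 0, 0],
  ],
  claw=[85, 85, 85, 85, 85],
)

```text
t: 17.9
eef_pos: [0.5563, 0.1991, 0.1727]
tool_rot: [0.009, 0.971, -0.029, 0.236]
contact_force: [-0.2, 0.2, 1.0]
gripper_width: 0.993
```

>>> jog_arm(
  dp=[
    [-0.8, 0, -1.4],
    [-1.6, 0, -2.6],
    [-2.4, 0, -3.6],
    [-3, 0, -4.4],
    [-3, 0, -4.4],
  ],
  angular=[
    [0, -1, 0],
    [0, -2, 0],
    [0, -3, 0],
    [0, -4, 0],
    [0, -4, 0],
  ],
  claw=[85, 85, 85, 85, 85],
)

```text
t: 18.4
eef_pos: [0.4408, 0.2073, 0.2372]
tool_rot: [0.003, 0.997, -0.03, 0.065]
contact_force: [1.8, 0.2, -1.2]
gripper_width: 0.996
```

>>> jog_arm(
  dp=[
    [0, 0, 0],
    [0, 0, 0],
    [0, 0, 0],
    [0, 0, 0],
    [0, 0, 0],
  ],
  angular=[
    [0, 0, 0],
    [0, 0, 0],
    [0, 0, 0],
    [0, 0, 0],
    [0, 0, 0],
  ],
  claw=[85, 85, 85, 85, 85],
)

```text
t: 18.9
eef_pos: [0.4403, 0.2066, 0.2342]
tool_rot: [0.004, 0.998, -0.03, 0.064]
contact_force: [0.1, -0.2, 0.0]
gripper_width: 0.996
```

```bash
python3 v.py r9; python3 ms.py .004 185; python3 -c "
from h import *
st(); im=cam('top')[0]; cv2.imwrite('pics/end_top.png',im)"
```

```text
width 55.2 mid y -0.2 slope L,R 0.01 0.029
far x [[155.8   0.    4. ]]
{'t': 19.05, 'q': [-0.6159, 0.1057, -0.0092, 2.0656, 0.1111, 0.8771, -2.3224], 'eef_pos': [0.4404, 0.2067, 0.2345], 'tool_rot': [0.0043, 0.9975, -0.0297, 0.0638], 'contact_force': [-0.2382, 0.2615, 0.4387], 'gripper_width': 0.9967}
```

View pics/r9.png

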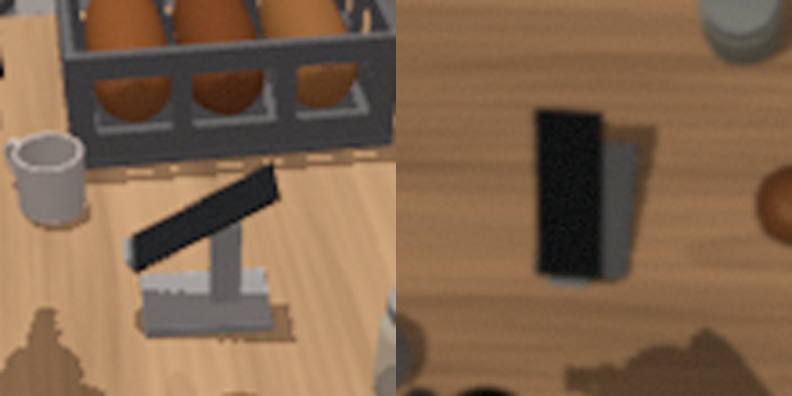

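View pics/end_top.png

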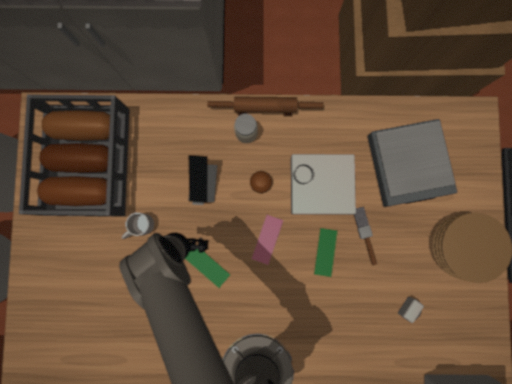

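The board lies flat on the strip against the lip, and the lip (crop x 550–588) is centred under the board (537–603). Jar, roll, cutter, cup and brush are at their initial pixels, and the arm is clear. Handing in.

```bash
python3 -c "
from station import *
print(hand_in())"
```

```text
the job is handed in; nothing more can be done
None
```

The board is on the steel stand's slope, against the lip, and the job was handed in at about 19 s of the 54 s allowed. I dragged it about 95 mm until roughly 60 mm hung over the front edge. Then I pinched that end by its sides, carried it across and lowered it until about 8 N of contact showed. On release it slid the last few millimetres to the lip.

**Last checks:**
- **Position:** the board is centred across the strip to within 1 mm. Its two sides read 0.01–0.03 rad off straight, against 0.14 allowed. It looks flat in the side view and rests against the lip.
- **Surroundings:** the fingers are well clear, and the cutter, jar, roll, cup and brush all look unmoved in the last top view.

**What failed or disagreed:**
- **Joint limits:** during the final lowering two wrist joints briefly reached their range limits (q6 read 0.1698 against a limit of 0.17). I eased the tilt by 3° to get off them, and let go about 2.7° shallower than the slope.
- **Slope position:** the upper end measured 156 mm up the slope against 160 expected. I put the 4 mm down to camera calibration and my estimate of the stand's position.
- **Contact height:** the arm's own reading of the board's height at contact was about 4 mm lower than it should have been, which fits the same cause.

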